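# Sweep the squeezed lemon halves into the waste pan

### The arm

A 7-joint arm with a two-finger parallel gripper is mounted at the origin on the work surface. World frame = base frame: x ahead of the robot, y to its left, z up, the work surface at z = 0. Lengths are in m, angles in rad, forces in N, time in s.
With the tool pointing down it reaches from about 0.425 to 0.925 m from the base axis. Payload 6.8 kg.
Tool frame: the origin (TCP) lies midway between the tips of the shut fingers; the grasp point (between the pads) lies 19 mm behind it (manip.grip_depth is the z of the grasp point in the tool frame, in m); z points along the fingers, y is the direction in which the jaws open and shut (so a half turn about z gives the same grasp; the last joint's range is limited). The gripper opens to 85 mm and grips with 20 to 120 N. Pads are 22 mm wide; open, the fingers measure 114 mm over their backs; the gripper's body (76 mm by 85 mm) begins 54 mm behind the grasp point. The pads swing forward as they close: fully open they stand 13 mm farther back than shut.
Start: joints at [1.195, 0.477, 0.022, 1.555, -0.011, 1.109, -0.083], TCP at [0.179, -0.651, 0.231] pointing down, gripper open.
Joint ranges: [-2.96, 2.96], [-0.34, 2.1], [-1.41, 1.46], [0.24, 2.44], [-1.37, 4.51], [0.17, 1.92], [-2.96, 2.96]. Speed limits (rad/s): [2.39, 2.39, 3.14, 3.14, 3.14, 3.14, 3.14].

### API

Orientations are given as a unit quaternion [w, x, y, z].
In Python, from plant import manip gives the robot as it stands.
- The arm moves only by the shell command python3 -m jog 'ROWS' [OPENING] [FORCE]. ROWS is JSON, a list of rows, each a list of 4 numbers: the shift along the world's x, y, z in mm, then the turn about the world's z in degrees. A call has exactly 8 rows; each row shifts and turns the commanded pose from where the row before left it; what a row does not reach is not made up. A row lasts 1/10 s, in which the tool goes at most 50 mm and 8.59 degrees, less where a joint would pass 70% of its speed; a pose out of reach is approached as far as the arm can. A call is refused whole if a number of a shift passes 50 or a number of a turn 8.59, either way. A call with a gripper value outside its range is refused whole. OPENING is the finger opening in mm, from 0 to 85.4, set as the call begins (- or left out, the last holds). The fingers move at their own pace and stop on an object; FORCE is the grip in N (left out, the last holds). Time passes only in rows, so rows that do not move let the fingers close, or fill a call up. It gives the time, the measured TCP pose, the force and the opening at its end, in the units of the state.
- manip.get_state(): the state, without advancing time (a new reading comes with each control period).
- manip.camera(name): name is "scene" or "top" or "wrist"; returns (picture, depth): 420x560x3 uint8, blue, green, red; 420x560 float32, m along the optical axis (not along the pixel's ray), 0 where there is no reading.
- manip.camera_model(name): a dict with "intrinsics" (3x3 intrinsics, pixels), "dist_coeffs" ([k1, k2, p1, p2, k3] as OpenCV has them; the pictures are not rectified), "pose" (4x4, takes a point from camera to world coordinates). Camera axes: x right, y up, looking along -z (the intrinsics and any distortion apply to the point x, -y, -z); pixel columns grow to the right and rows downward; lengths in m; the calibration is good to about 2 mm. A picture is of the moment at which its call begins: read the wrist's pose just before it. camera_model takes no time and is no camera call; for the wrist camera it gives the pose at the moment of the call.
- manip.close_job(): hands the job in, once; it reports no verdict.
The state is a dict: "time": time; "qpos": joint angles; "joint_velocities": joint speeds; "tau": joint torques, N m; "ee_pos": TCP position; "ee_rot": TCP orientation; "force": force on the tool from outside, world axes, zero at the start; "moment": the same for the moment, N m; "opening": finger opening in m.
Only numpy, scipy, OpenCV 4.12 (cv2) and the standard library are available. Lean on these libraries where they do the work, as an engineer would, in place of code of your own. Each camera call takes 0.05 s, during which the arm holds its last target. There are 200 camera calls.

### The job

Clear the chopping board: with the fingers, sweep the three squeezed lemon halves along the board and over its edge into the steel waste pan beside it, so that all three end up lying in the pan. Only push them, do not pick them up, and leave the spice jar on the board, the blue ramekin on the white tray and the white mug standing where they are.

Things in the scene. Friction and masses are not known exactly. Their poses are not given: they have to be found in the camera images.
- board: Square pale wooden chopping board on feet, 260 x 260 mm, flat top 45 mm above the worktop, no rim, fixed. Origin: centre of its underside, at worktop height; x and y along its sides (x roughly away from the robot), z up.
- waste_pan: Open steel pan, 260 (its x) x 130 (its y) x 38 mm high, walls 3 mm, floor 3 mm thick, fixed to the worktop. It stands against the board's +y or -y side, its 260 mm side along the board's edge (3 mm gap, axes parallel to the board's) and its rim 7 mm lower than the board's top. Origin: centre of its underside; z up.
- serving_tray: White plastic tray of the same 260 x 130 mm outline, 22 mm high, fixed, against the opposite side of the board from the steel pan; it holds the ramekin. Origin: centre of its underside. No lemon belongs in it.
- lemon_half_a: Squeezed half lemon, yellow dome lying cut face down on the board: 50 mm across, upright side up to 11 mm, then domed to 29 mm high, rigid, about 45 g; it slides when pushed. Origin: centre of the cut face; z up through the dome. The three halves and the spice jar lie in four lanes about 64 mm apart along the board's x, one in each, in any order, so each half has a free straight way along the board's y to the pan.
- lemon_half_b: Squeezed half lemon, yellow dome lying cut face down on the board: 50 mm across, upright side up to 11 mm, then domed to 29 mm high, rigid, about 45 g; it slides when pushed. Origin: centre of the cut face; z up through the dome. The three halves and the spice jar lie in four lanes about 64 mm apart along the board's x, one in each, in any order, so each half has a free straight way along the board's y to the pan.
- lemon_half_c: Squeezed half lemon, yellow dome lying cut face down on the board: 50 mm across, upright side up to 11 mm, then domed to 29 mm high, rigid, about 45 g; it slides when pushed. Origin: centre of the cut face; z up through the dome. The three halves and the spice jar lie in four lanes about 64 mm apart along the board's x, one in each, in any order, so each half has a free straight way along the board's y to the pan.
- spice_jar: Reddish-brown jar with a steel cap, 36 mm across, 60 mm high, loose, standing on the board in one of the four lanes. Origin: centre of its underside. To be left alone.
- ramekin: Small blue open dish, 72 mm across, 40 mm high, loose, standing in the white tray. Origin: centre of its underside. To be left alone.
- mug: White mug, 80 mm across, 90 mm high, to the left. Origin: centre of its underside. To be left alone.

How it is judged:
At the end, for the whole second after the job is handed in: All three lemon halves lie inside the outline of the steel pan, below 43 mm above the worktop; the spice jar and the ramekin stand within 20 mm of where they were, and the mug within 30 mm, all upright (x of lemon_half_a in the frame of waste_pan between -0.13 and 0.13 m and y of lemon_half_a in the frame of waste_pan between -0.065 and 0.065 m and height (world z) of each of lemon_half_a, lemon_half_b, lemon_half_c below 0.043 m and x of lemon_half_b in the frame of waste_pan between -0.13 and 0.13 m and y of lemon_half_b in the frame of waste_pan between -0.065 and 0.065 m and x of lemon_half_c in the frame of waste_pan between -0.13 and 0.13 m and y of lemon_half_c in the frame of waste_pan between -0.065 and 0.065 m and distance of each of spice_jar, ramekin from where it was at the start of the episode below 0.02 m and angle between each of spice_jar, ramekin's own z axis and vertical below 0.2 rad and distance of mug from where it was at the start of the episode below 0.03 m and angle between mug's own z axis and vertical below 0.25 rad); the robot touches nothing.
It fails at once if a lemon half is lifted (more than 25 mm above the board's top) (height (world z) of any of lemon_half_a, lemon_half_b, lemon_half_c above 0.07 m).
It fails at once if the spice jar or the ramekin is shoved more than 20 mm or tipped (not (distance of spice_jar from where it was at the start of the episode below 0.02 m) or not (angle between spice_jar's own z axis and vertical below 0.2 rad) or not (distance of ramekin from where it was at the start of the episode below 0.02 m) or not (angle between ramekin's own z axis and vertical below 0.2 rad)).
It fails at once if the mug is shoved more than 30 mm or tipped (not (distance of mug from where it was at the start of the episode below 0.03 m) or not (angle between mug's own z axis and vertical below 0.25 rad)).
It also fails if it takes over 48 s, if anything falls off the work surface, if the arm or the gripper's body presses on something with over 40 N, if the wrist force passes 120 N, or if a joint passes its speed limit or range.

## Working session

There is one attempt and no reset: what is moved stays moved. The work goes in short steps, Python scripts to look and compute and a shell command to move; the robot and the scene stay as the last step left them, time stands still between calls to the robot, and variables do not carry over. Pictures are saved under pics/ and viewed, about 8 in all and at most 12, crops included, and the job is handed in when it is done.

```bash
mkdir -p pics; ls; python3 - <<'E'
from plant import manip
import cv2,numpy as np
s=manip.get_state();print(s['time'],s['ee_pos'],s['ee_rot'],s['opening'],s['force'],manip.grip_depth)
for n in ['top','scene']:
    im,d=manip.camera(n);cv2.imwrite(f'pics/{n}0.png',im);np.save(f'pics/{n}0.npy',d)
    m=manip.camera_model(n);print(n,np.round(m['intrinsics'],1).tolist(),m['dist_coeffs'],np.round(m['pose'],3).tolist())
E
```

```text
pics
0.0 [ 0.17843226 -0.65037201  0.23035189] [-8.84676982e-04  9.91046505e-01  1.33514073e-01 -1.84879099e-04] 0.08535129467678 [ 0.30617372  0.20540445 -0.12447477] -0.0187
top [[418.0, 0.0, 283.8], [0.0, 418.0, 208.9], [0.0, 0.0, 1.0]] [-0.09528124  0.          0.          0.          0.        ] [[-0.02, 0.982, -0.186, 0.379], [-0.999, -0.015, 0.03, 0.127], [0.027, 0.186, 0.982, 1.034], [0.0, 0.0, 0.0, 1.0]]
scene [[504.5, 0.0, 283.8], [0.0, 504.5, 212.3], [0.0, 0.0, 1.0]] [-0.04104904  0.          0.          0.          0.        ] [[0.742, -0.521, 0.422, 1.091], [0.671, 0.56, -0.486, -0.469], [0.017, 0.644, 0.765, 1.016], [0.0, 0.0, 0.0, 1.0]]
```

View pics/top0.png

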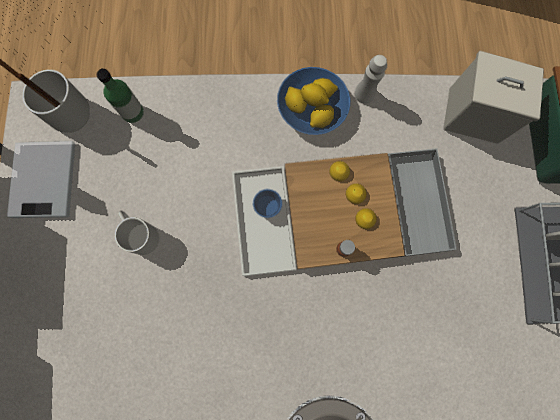

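The top view shows the steel pan on the right (-y) at about (422,203) and the white tray with the ramekin on the left. The lemons are at about (340,171), (357,194) and (367,219), the jar is in the nearest lane at (347,247), and the mug is at (132,235). Next I'll measure their positions.

```bash
cat > h.py <<'E'
import cv2,numpy as np
from plant import manip
def ray(n,px,z,m=None):
    m=m or manip.camera_model(n);px=np.array(px,float).reshape(-1,1,2)
    u=cv2.undistortPoints(px,np.array(m['intrinsics']),np.array(m['dist_coeffs']))[:,0]
    P=np.array(m['pose']);d=np.c_[u[:,0],-u[:,1],-np.ones(len(u))]@P[:3,:3].T
    return P[:3,3]+d*((z-P[2,3])/d[:,2])[:,None]
def cloud(n,d):
    v,u=np.nonzero(d>0);m=manip.camera_model(n)
    q=cv2.undistortPoints(np.c_[u,v].astype(float).reshape(-1,1,2),np.array(m['intrinsics']),np.array(m['dist_coeffs']))[:,0]
    P=np.array(m['pose']);z=d[v,u];X=np.full(d.shape+(3,),np.nan)
    X[v,u]=np.c_[q[:,0]*z,-q[:,1]*z,-z]@P[:3,:3].T+P[:3,3];return X
def blobs(mask,amin):
    k,l,st,c=cv2.connectedComponentsWithStats(mask.astype(np.uint8));return [(l==i) for i in range(1,k) if st[i,4]>amin]
E
python3 - <<'E'
from h import *
for n in ['top','scene']:
    im=cv2.imread(f'pics/{n}0.png');X=cloud(n,np.load(f'pics/{n}0.npy'));h=cv2.cvtColor(im,cv2.COLOR_BGR2HSV)
    H,S,V=cv2.split(h);roi=(X[...,0]>.25)&(X[...,0]<.95)&(abs(X[...,1])<.5)
    print(n)
    for b in blobs((H>18)&(H<32)&(S>180)&(V>100)&roi,60):
        v,u=np.nonzero(b);print('lemon px',u.mean().round(1),v.mean().round(1),'ray z.060',ray(n,[[u.mean(),v.mean()]],.058)[0].round(3),'cloud mid',((np.nanpercentile(X[b],3,0)+np.nanpercentile(X[b],97,0))/2).round(3),'zmax',np.nanpercentile(X[b][:,2],97).round(3))
    bd=(H>5)&(H<18)&(S>60)&(abs(X[...,2]-.045)<.006)&roi
    for b in blobs(bd,2000):
        c=cv2.boxPoints(cv2.minAreaRect(X[b][:,:2].astype(np.float32)));r=cv2.minAreaRect(X[b][:,:2].astype(np.float32));print('board',np.round(r[0],3),np.round(r[1],3),r[2],np.nanmedian(X[b][:,2]).round(4),c.round(3).tolist())
    t=(X[...,2]>.085)&(X[...,2]<.115)&(X[...,0]>.4)&(X[...,0]<.75)&(X[...,1]<.15)&(X[...,1]>-.25)
    for b in blobs(t,20): print('jar',np.nanmean(X[b],0).round(3),b.sum())
E
```

```text
top
lemon px 309.1 93.2 ray z.060 [0.86  0.027 0.058] cloud mid [0.861 0.025 0.071] zmax 0.099
lemon px 320.1 116.4 ray z.060 [0.797 0.001 0.058] cloud mid [ 0.799 -0.003  0.051] zmax 0.062
lemon px 338.5 169.7 ray z.060 [ 0.658 -0.038  0.058] cloud mid [ 0.656 -0.038  0.067] zmax 0.076
lemon px 355.1 192.4 ray z.060 [ 0.601 -0.076  0.058] cloud mid [ 0.599 -0.075  0.066] zmax 0.076
lemon px 365.0 217.7 ray z.060 [ 0.539 -0.097  0.058] cloud mid [ 0.537 -0.096  0.067] zmax 0.076
board [ 0.564 -0.05 ] [0.26  0.263] 5.513059139251709 0.0451 [[0.4230000078678131, 0.06800000369548798], [0.4480000138282776, -0.19300000369548798], [0.7059999704360962, -0.1679999977350235], [0.6809999942779541, 0.09300000220537186]]
jar [ 0.466 -0.041  0.104] 183
scene
lemon px 208.6 265.6 ray z.060 [ 0.543 -0.094  0.058] cloud mid [ 0.547 -0.097  0.065] zmax 0.075
lemon px 234.0 275.4 ray z.060 [ 0.604 -0.074  0.058] cloud mid [ 0.607 -0.076  0.066] zmax 0.076
lemon px 263.9 279.7 ray z.060 [ 0.661 -0.037  0.058] cloud mid [ 0.664 -0.04   0.066] zmax 0.076
lemon px 354.6 308.8 ray z.060 [0.855 0.042 0.058] cloud mid [0.86  0.035 0.071] zmax 0.099
lemon px 323.3 310.2 ray z.060 [ 0.808 -0.006  0.058] cloud mid [ 0.805 -0.005  0.055] zmax 0.062
lemon px 352.4 338.2 ray z.060 [ 0.893 -0.016  0.058] cloud mid [ 0.892 -0.013  0.052] zmax 0.062
board [ 0.568 -0.047] [0.261 0.262] 5.738731384277344 0.0442 [[0.42500001192092896, 0.07000000029802322], [0.45100000500679016, -0.1899999976158142], [0.7110000252723694, -0.164000004529953], [0.6850000023841858, 0.09600000083446503]]
jar [ 0.472 -0.043  0.102] 184
```

View pics/scene0.png

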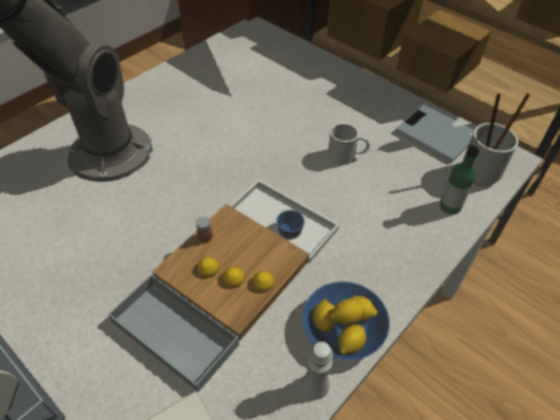

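The scene view confirms the layout: lemons at about (209,266), (234,275) and (264,280), the jar at (204,230) and the ramekin at (290,223). In the board frame, the lemons and jar fall on the expected ±32 and ±96 mm lanes, and the heights and sizes match what was given. Before crossing, I'll check the drainer's height on the way.

```bash
python3 - <<'E'
from h import *
for n in ['top','scene']:
    X=cloud(n,np.load(f'pics/{n}0.npy')).reshape(-1,3)
    for y0 in np.arange(-.65,.05,.1):
        for x0 in (.15,.3,.45,.6):
            p=X[(X[:,0]>=x0)&(X[:,0]<x0+.15)&(X[:,1]>=y0)&(X[:,1]<y0+.1)]
            if len(p)>30: print(n,x0,round(y0,2),np.percentile(p[:,2],99).round(3),end=' | ')
    print()
E
```

```text
top 0.15 -0.65 0.015 | top 0.3 -0.65 0.018 | top 0.45 -0.65 0.1 | top 0.6 -0.65 0.126 | top 0.15 -0.55 0.102 | top 0.3 -0.55 0.112 | top 0.45 -0.55 0.12 | top 0.6 -0.55 0.188 | top 0.15 -0.45 0.004 | top 0.3 -0.45 0.005 | top 0.45 -0.45 0.004 | top 0.6 -0.45 0.005 | top 0.15 -0.35 0.004 | top 0.3 -0.35 0.004 | top 0.45 -0.35 0.039 | top 0.6 -0.35 0.04 | top 0.15 -0.25 0.004 | top 0.3 -0.25 0.044 | top 0.45 -0.25 0.048 | top 0.6 -0.25 0.048 | top 0.15 -0.15 0.004 | top 0.3 -0.15 0.047 | top 0.45 -0.15 0.105 | top 0.6 -0.15 0.075 | top 0.15 -0.05 0.004 | top 0.3 -0.05 0.048 | top 0.45 -0.05 0.107 | top 0.6 -0.05 0.075 | 
scene 0.45 -0.65 0.11 | scene 0.15 -0.55 0.003 | scene 0.3 -0.55 0.102 | scene 0.45 -0.55 0.131 | scene 0.6 -0.55 0.004 | scene 0.15 -0.45 0.003 | scene 0.3 -0.45 0.004 | scene 0.45 -0.45 0.003 | scene 0.6 -0.45 0.003 | scene 0.15 -0.35 0.004 | scene 0.3 -0.35 0.004 | scene 0.45 -0.35 0.038 | scene 0.6 -0.35 0.039 | scene 0.15 -0.25 0.004 | scene 0.3 -0.25 0.004 | scene 0.45 -0.25 0.047 | scene 0.6 -0.25 0.047 | scene 0.15 -0.15 0.004 | scene 0.3 -0.15 0.046 | scene 0.45 -0.15 0.101 | scene 0.6 -0.15 0.073 | scene 0.15 -0.05 0.004 | scene 0.3 -0.05 0.047 | scene 0.45 -0.05 0.106 | scene 0.6 -0.05 0.074 |
```

The drainer tops out at about 0.13 m, so crossing at z = 0.23 is clear.

```bash
python3 -m jog '[[26,36,0,5],[26,36,0,5],[26,36,0,5],[26,36,0,5],[26,36,0,5],[26,36,0,5],[26,36,0,5],[26,36,0,5]]' 30 30; python3 -m jog '[[26,36,0,5],[26,36,0,5],[26,36,0,5],[26,36,0,5],[26,36,0,5],[26,36,0,5],[26,36,0,5],[26,36,0,5]]'; python3 - <<'E'
from h import *
from scipy.spatial.transform import Rotation as R
s=manip.get_state();q=s['ee_rot'];r=R.from_quat(q,scalar_first=True).as_matrix();print(s['time'],s['ee_pos'],'jaw deg',np.degrees(np.arctan2(r[1,1],r[0,1])),'z',r[:,2].round(3),s['opening'],s['qpos'].round(2) if hasattr(s['qpos'],'round') else s['qpos'])
E
```

```text
time: 0.9
ee_pos: [0.3872, -0.3613, 0.2311]
ee_rot: [-0.0, 0.885, 0.466, -0.0]
force: [0.5, 0.2, -0.4]
opening: 0.0302
time: 1.7
ee_pos: [0.5952, -0.0736, 0.231]
ee_rot: [-0.0, 0.672, 0.74, -0.0]
force: [0.9, 0.4, -0.2]
opening: 0.03
1.7 [ 0.59518682 -0.07357626  0.23099444] jaw deg 5.530118071671972 z [-0.001 -0.    -1.   ] 0.030020659239913774 [ 0.42  0.4  -0.52  1.71  0.22  1.08 -0.07]
```

```bash
python3 -m jog '[[12,16,-15],[12,17,-16],[12,17,-16],[12,17,-16],[12,16,-17],[0,0,0],[0,0,0],[0,0,0]]' | head -0; python3 -m jog '[[12,16,-15,0],[12,17,-16,0],[12,17,-16,0],[12,17,-16,0],[12,16,-17,0],[0,0,0,0],[0,0,0,0],[0,0,0,0]]'; python3 - <<'E'
from h import *
m=manip.camera_model('wrist');im,d=manip.camera('wrist');cv2.imwrite('pics/w1.png',im)
H,S,V=cv2.split(cv2.cvtColor(im,cv2.COLOR_BGR2HSV))
for b in blobs((H>18)&(H<32)&(S>180)&(V>80),200):
    v,u=np.nonzero(b);print(u.mean().round(),v.mean().round(),b.sum(),ray('wrist',[[u.mean(),v.mean()]],.058,m)[0].round(3))
E
```

```text
time: 2.5
ee_pos: [0.6546, 0.0068, 0.1519]
ee_rot: [0.0, 0.674, 0.739, -0.0]
force: [-0.4, 0.2, -0.8]
opening: 0.0301
532.0 201.0 7848 [0.846 0.034 0.058]
460.0 232.0 3868 [0.796 0.003 0.058]
281.0 265.0 2798 [ 0.658 -0.038  0.058]
196.0 287.0 693 [ 0.59  -0.065  0.058]
130.0 302.0 1025 [ 0.534 -0.084  0.058]validation failed for argument at $[0]...
```

View pics/w1.png

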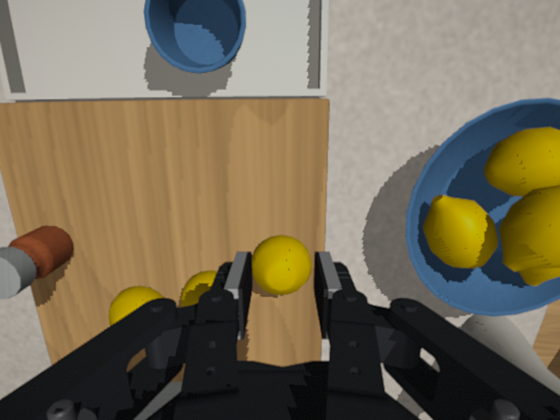

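The wrist view shows lemon A at (281,265), centred between the fingers along x, with a clear lane behind it. Its position agrees with the top camera to 2 mm (the first jog call was refused as malformed, so nothing moved on it). Now descending.

```bash
python3 -m jog '[[0,6,-16,0],[0,0,-16,0],[0,0,-16,0],[0,0,-16,0],[0,0,-16,0],[0,0,-12,0],[0,0,-8,0],[0,0,-3,0]]'; python3 - <<'E'
from h import *
im,d=manip.camera('wrist');cv2.imwrite('pics/w2.png',im);print(manip.get_state()['ee_pos'])
E
```

```text
time: 3.35
ee_pos: [0.6542, 0.014, 0.0471]
ee_rot: [-0.0, 0.673, 0.739, -0.0]
force: [-0.1, 0.0, 0.5]
opening: 0.0297
[0.65429767 0.01406945 0.04735446]
```

View pics/w2.png

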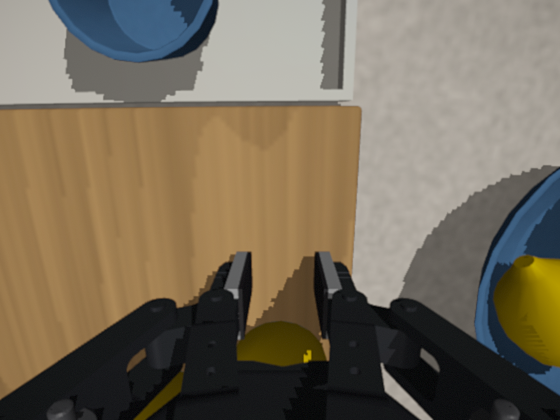

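The fingers are down behind lemon A, the lemon's visible part at about (282,345) is centred between them, and there is no contact. Now sweeping.

```bash
python3 -m jog '[[1.2,-12,1,0],[1.2,-12,0,0],[1.2,-12,0,0],[1.2,-12,0,0],[1.2,-12,0,0],[1.2,-12,0,0],[1.2,-12,0,0],[1.2,-12,0,0]]';python3 -m jog '[[1.2,-12,0,0],[1.2,-12,0,0],[1.2,-12,0,0],[1.2,-12,0,0],[1.2,-13,0,0],[1.2,-14,0,0],[1.2,-14,0,0],[1.2,-14,0,0]]'; python3 - <<'E'
from h import *
im,d=manip.camera('top');cv2.imwrite('pics/t1.png',cv2.resize(im[120:300,220:480],None,fx=3,fy=3))
E
```

```text
time: 4.2
ee_pos: [0.6643, -0.083, 0.0494]
ee_rot: [0.0, 0.673, 0.739, 0.0]
force: [0.4, 0.2, 1.5]
opening: 0.03
time: 5.0
ee_pos: [0.6738, -0.1865, 0.0492]
ee_rot: [0.0, 0.674, 0.739, -0.0]
force: [-0.5, -0.4, -0.3]
opening: 0.0299
```

View pics/t1.png

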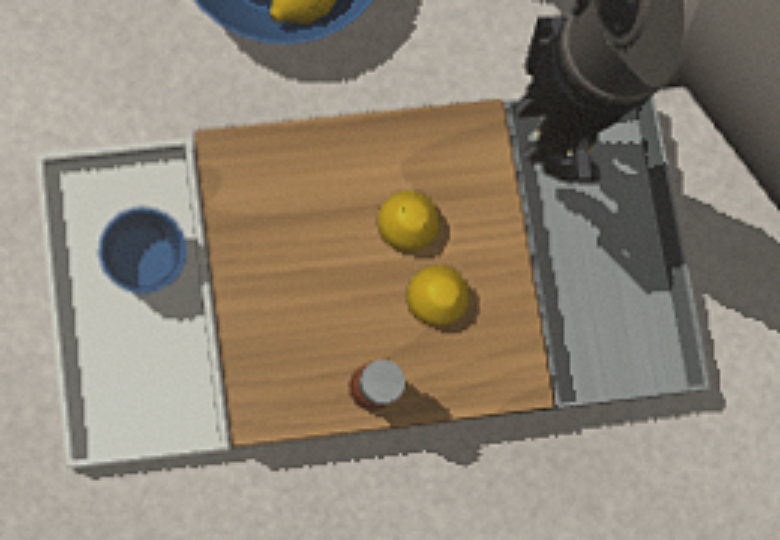

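A is off the board and hidden under the hand; B, C and the jar haven't moved. I'll lift towards B and check A on the way.

```bash
python3 -m jog '[[0,0,20,0],[0,0,30,0],[0,0,30,0],[-4,10,20,0],[-13,26,0,0],[-20,41,0,0],[-20,41,0,0],[-20,41,0,0]]'; python3 - <<'E'
from h import *
s=manip.get_state()
im,d=manip.camera('top');cv2.imwrite('pics/t2.png',cv2.resize(im[120:300,220:480],None,fx=3,fy=3));X=cloud('top',d)
H,S,V=cv2.split(cv2.cvtColor(im,cv2.COLOR_BGR2HSV))
for b in blobs((H>18)&(H<32)&(S>150)&(V>60)&(X[...,0]<.75),40):
    q=(np.nanpercentile(X[b],3,0)+np.nanpercentile(X[b],97,0))/2;e=q[:2]-[.566,-.049]
    print(q.round(3),b.sum(),np.nanpercentile(X[b][:,2],[3,97]).round(3),'board',(e@[[.995,-.098],[.098,.995]]).round(3))
E
```

```text
time: 5.85
ee_pos: [0.5952, -0.0239, 0.1492]
ee_rot: [-0.0, 0.673, 0.739, -0.0]
force: [1.1, 0.8, 0.2]
opening: 0.0301
[ 0.58  -0.069  0.157] 138 [0.056 0.257] board [ 0.012 -0.022]
[ 0.537 -0.097  0.064] 342 [0.051 0.076] board [-0.033 -0.045]
```

View pics/t2.png

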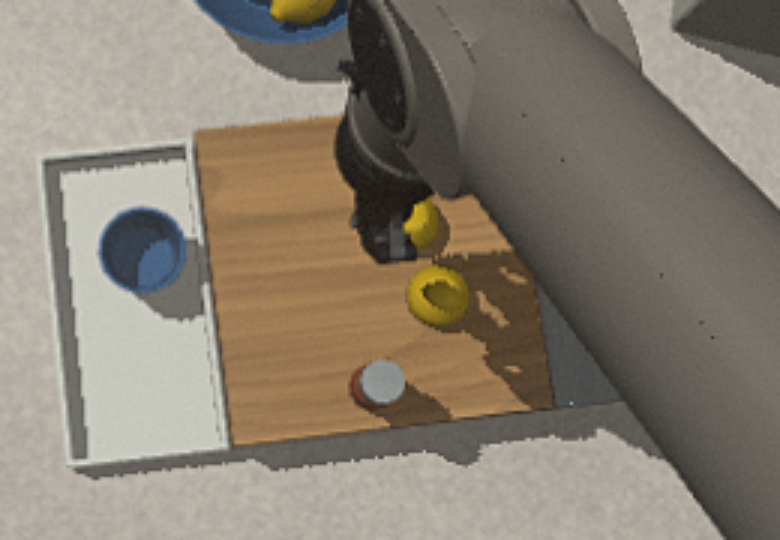

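The arm hides the pan from the top camera; C and the jar are still in place. The hand is aligned behind B, so I'll descend, sweep, and then check with the scene camera.

```bash
python3 -m jog '[[2,0,-16,0],[0,0,-16,0],[0,0,-16,0],[0,0,-16,0],[0,0,-15,0],[0,0,-12,0],[0,0,-8,0],[0,0,-2,0]]'; python3 -m jog '[[1,-10,1,0],[1.1,-11,0,0],[1.1,-11,0,0],[1.1,-11,0,0],[1.1,-11,0,0],[1.1,-11,0,0],[1.1,-11,0,0],[1.1,-11,0,0]]';python3 -m jog '[[1.1,-11,0,0],[1.1,-11,0,0],[1.1,-11,0,0],[1.1,-11,0,0],[1.1,-11,0,0],[1.1,-11,0,0],[1.1,-11,0,0],[1.1,-11,0,0]]'; python3 - <<'E'
from h import *
im,d=manip.camera('scene');cv2.imwrite('pics/s2.png',cv2.resize(im[170:400,90:370],None,fx=2.6,fy=2.6))
E
```

```text
time: 6.7
ee_pos: [0.5983, -0.026, 0.0471]
ee_rot: [-0.001, 0.673, 0.739, -0.0]
force: [-0.8, 0.2, -0.5]
opening: 0.0297
time: 7.5
ee_pos: [0.6076, -0.1139, 0.0493]
ee_rot: [0.0, 0.673, 0.739, 0.0]
force: [-0.4, 1.1, 1.1]
opening: 0.0298
time: 8.3
ee_pos: [0.6164, -0.2019, 0.0493]
ee_rot: [0.0, 0.673, 0.739, -0.0]
force: [0.3, -1.0, -0.7]
opening: 0.0299
```

View pics/s2.png

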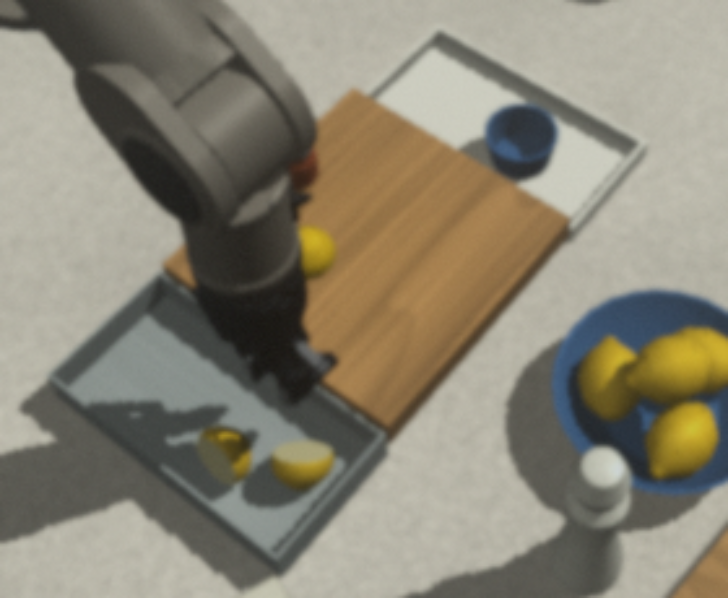

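A and B both lie in the pan, tipped over, at about (303,465) and (225,455) in the crop. C is next.

```bash
python3 -m jog '[[0,0,20,0],[0,0,30,0],[0,0,30,0],[-4,10,20,0],[-18,26,0,0],[-20,40,0,0],[-20,40,0,0],[-20,40,0,0]]'; python3 - <<'E'
from h import *
m=manip.camera_model('wrist');s=manip.get_state();im,d=manip.camera('wrist');cv2.imwrite('pics/w3.png',im)
print(s['ee_pos'])
H,S,V=cv2.split(cv2.cvtColor(im,cv2.COLOR_BGR2HSV))
for b in blobs((H>18)&(H<32)&(S>180)&(V>80),200):
    v,u=np.nonzero(b);print(u.mean().round(),v.mean().round(),b.sum(),ray('wrist',[[u.mean(),v.mean()]],.058,m)[0].round(3))
E
```

```text
time: 9.15
ee_pos: [0.5334, -0.0436, 0.1495]
ee_rot: [0.0, 0.673, 0.739, 0.0]
force: [1.2, 0.5, 0.4]
opening: 0.0301
[ 0.53341138 -0.04362561  0.14949018]
283.0 275.0 2830 [ 0.539 -0.096  0.058]
```

View pics/w3.png

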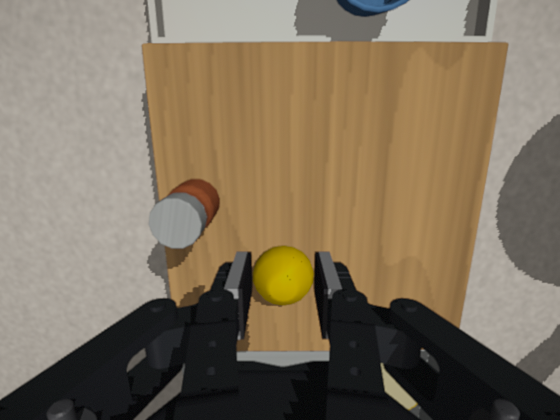

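C is at (283,275), centred between the fingers. The jar at (185,215) is close to the left-hand finger linkage, so I'll check the linkage envelope from the depth before descending.

```bash
python3 - <<'E'
from h import *
s=manip.get_state();im,d=manip.camera('wrist');X=cloud('wrist',d)
T=np.array(s['ee_pos']);Q=X-T;R=np.array([[.995,-.098],[.098,.995]])
Q[...,:2]=Q[...,:2]@R
# points of gripper: dark pixels rows>230 higher than the board
m=(Q[...,2]>-.02)&(Q[...,2]<.14)
for z0 in np.arange(0,.14,.01):
    k=m&(Q[...,2]>=z0)&(Q[...,2]<z0+.01)
    if k.sum()>5: print('above TCP',round(z0*1000),'x',(np.nanpercentile(Q[k][:,0],[0.5,99.5])*1000).round(),'y',(np.nanpercentile(Q[k][:,1],[0.5,99.5])*1000).round(),k.sum())
j=(X[...,2]>.095)&(X[...,2]<.112)&(X[...,0]<.5);j[:,240:]=0;p=X[j];print('jar cap',np.nanmean(p,0).round(3),j.sum(),((np.nanmean(p,0)[:2]-T[:2])@R).round(3))
E
```

```text
above TCP 0 x [-25.  28.] y [-13.   9.] 317
above TCP 10 x [-27.  30.] y [-13.   9.] 784
above TCP 20 x [-27.  30.] y [-13.   9.] 993
above TCP 30 x [-26.  29.] y [-14.   9.] 1395
above TCP 40 x [-43.  47.] y [-9. 12.] 1799
above TCP 50 x [-47.  51.] y [-14.  11.] 7579
above TCP 60 x [-52.  55.] y [-14.  15.] 5436
above TCP 70 x [-56.  59.] y [-14.  15.] 10658
above TCP 80 x [-60.  63.] y [-4. 15.] 13678
above TCP 90 x [-58.  61.] y [ 7. 18.] 6811
jar cap [ 0.47  -0.043  0.105] 2290 [-0.061 -0.002]
```

That was worth checking. At jar-cap height the linkage is 47–51 mm wide on each side, which would touch the jar. Lane B is empty now, so I'll shift 9 mm towards +x. The open fingers still cradle C, and the jar gets about 10 mm of clearance.

```bash
python3 -m jog '[[9,0,-8,0],[0,0,-14,0],[0,0,-16,0],[0,0,-16,0],[0,0,-16,0],[0,0,-14,0],[0,0,-10,0],[0,0,-5,0]]'; python3 -m jog '[[1,-10,0,0],[1,-10,0,0],[1,-10,0,0],[1,-10,0,0],[1,-10,0,0],[1,-10,0,0],[1,-10,0,0],[1,-10,0,0]]'; python3 - <<'E'
from h import *
im,d=manip.camera('top');cv2.imwrite('pics/t3.png',cv2.resize(im[120:300,220:480],None,fx=3,fy=3))
E
```

```text
time: 10.05
ee_pos: [0.5428, -0.0451, 0.0489]
ee_rot: [-0.001, 0.673, 0.739, -0.0]
force: [0.6, 0.3, 0.4]
opening: 0.0298
time: 10.85
ee_pos: [0.5514, -0.1258, 0.0504]
ee_rot: [0.0, 0.673, 0.739, 0.0]
force: [0.0, -0.8, -0.1]
opening: 0.0295
```

View pics/t3.png

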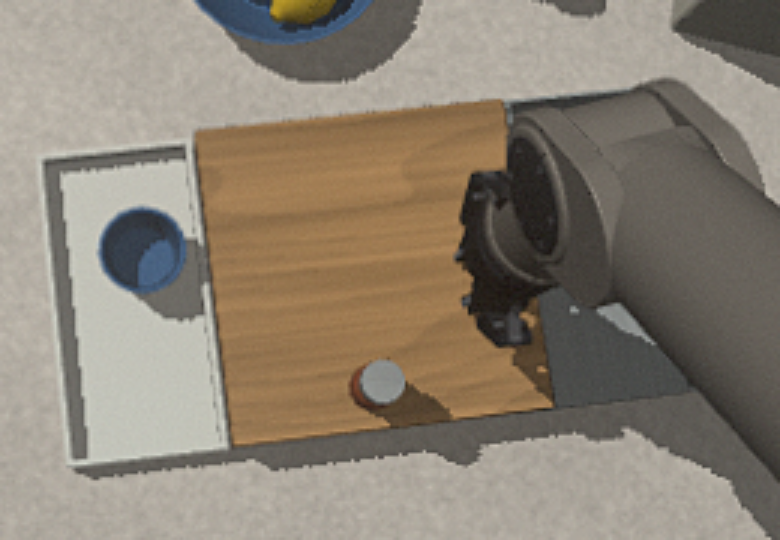

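The jar hasn't moved (cap at (382,382)), and C has gone ahead of the hand. Finishing the sweep, then lifting clear.

```bash
python3 -m jog '[[1,-10,0,0],[1,-10,0,0],[1,-10,0,0],[1,-10,0,0],[1,-10,0,0],[1,-10,0,0],[1,-10,0,0],[1,-10,0,0]]'; python3 -m jog '[[0,0,15,0],[0,0,30,0],[0,0,40,0],[0,0,40,0],[-20,20,30,0],[-20,35,10,0],[-20,40,0,0],[-20,40,0,0]]';python3 -m jog '[[-10,40,0,0],[0,45,0,0],[0,45,0,0],[0,40,0,0],[0,20,0,0],[0,0,0,0],[0,0,0,0],[0,0,0,0]]'; python3 - <<'E'
from h import *
im,d=manip.camera('scene');cv2.imwrite('pics/s3.png',cv2.resize(im[100:400,90:390],None,fx=2,fy=2))
for n in ['scene','top']:
    if n=='top': im,d=manip.camera('top')
    X=cloud(n,d);H,S,V=cv2.split(cv2.cvtColor(im,cv2.COLOR_BGR2HSV));R=np.array([[.995,-.098],[.098,.995]])
    for b in blobs((H>15)&(H<32)&(S>110)&(V>60)&(X[...,0]<.75)&(X[...,1]<0)&(X[...,2]<.1),40):
        q=(np.nanpercentile(X[b],3,0)+np.nanpercentile(X[b],97,0))/2
        print(n,q.round(3),b.sum(),'ztop',np.nanpercentile(X[b][:,2],97).round(3),'pan frame',((q[:2]-[.566,-.049])@R+[0,.198]).round(3))
    t=(X[...,2]>.085)&(X[...,2]<.115)&(X[...,0]>.4)&(X[...,0]<.6)&(X[...,1]<.0)&(X[...,1]>-.1)
    for b in blobs(t,20): print('jar',np.nanmean(X[b],0).round(3),b.sum())
E
```

```text
time: 11.7
ee_pos: [0.5594, -0.2058, 0.0503]
ee_rot: [-0.0, 0.673, 0.739, -0.0]
force: [-0.6, -0.2, 0.4]
opening: 0.0303
time: 12.5
ee_pos: [0.4787, -0.0682, 0.2169]
ee_rot: [0.001, 0.673, 0.739, 0.0]
force: [1.3, 0.8, -0.0]
opening: 0.0298
time: 13.3
ee_pos: [0.4693, 0.1187, 0.2155]
ee_rot: [0.0, 0.674, 0.739, -0.0]
force: [0.1, 0.2, -0.4]
opening: 0.0302
scene [ 0.579 -0.09   0.044] 7282 ztop 0.048 pan frame [0.009 0.156]
scene [ 0.577 -0.236  0.027] 41 ztop 0.033 pan frame [-0.008  0.011]
scene [ 0.68  -0.23   0.036] 187 ztop 0.047 pan frame [0.095 0.007]
jar [ 0.472 -0.043  0.102] 182
top [ 0.572 -0.094  0.045] 4862 ztop 0.049 pan frame [0.002 0.153]
top [ 0.674 -0.229  0.03 ] 44 ztop 0.048 pan frame [0.089 0.008]
```

View pics/s3.png

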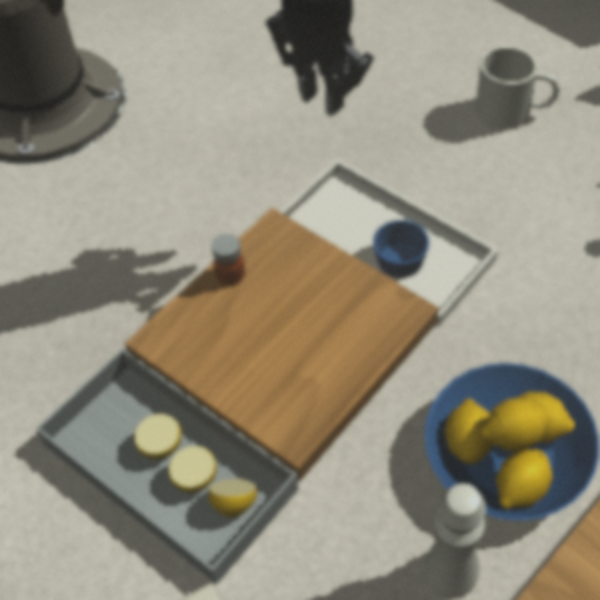

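All three halves are in the pan, cut face up, at about (158,435), (192,467) and (233,493) in the crop. The jar, ramekin and mug are standing. A is tilted, so I'll measure the cut-face centre heights.

```bash
python3 - <<'E'
from h import *
R=np.array([[.995,-.098],[.098,.995]])
for n in ['scene','top']:
    im,d=manip.camera(n);X=cloud(n,d);H,S,V=cv2.split(cv2.cvtColor(im,cv2.COLOR_BGR2HSV))
    P=(X[...,:2]-[.566,-.049])@R+[0,.198]
    k=(abs(P[...,0])<.125)&(abs(P[...,1])<.058)&(X[...,2]>.012)
    pale=k&(H>15)&(H<40)&(S>35)&(S<150)&(V>90)
    for b in blobs(pale,25): print(n,'cut',P[b].mean(0).round(3),'z',X[b][:,2].mean().round(4),np.percentile(X[b][:,2],[3,97]).round(3),b.sum())
    for b in blobs(k,60): print(n,'body',P[b].mean(0).round(3),(np.ptp(P[b],axis=0)).round(3),X[b][:,2].max().round(3),b.sum())
print(manip.get_state()['time'],manip.get_state()['force'])
E
```

```text
scene cut [0.024 0.012] z 0.031 [0.021 0.041] 1027
scene body [0.035 0.011] [0.159 0.056] 0.049 1229
top cut [0.082 0.014] z 0.0313 [0.017 0.045] 283
top cut [0.03  0.006] z 0.0317 [0.028 0.035] 274
top cut [-0.025  0.012] z 0.032 [0.028 0.035] 297
top body [0.083 0.013] [0.047 0.048] 0.049 325
top body [0.029 0.008] [0.049 0.052] 0.038 321
top body [-0.026  0.014] [0.049 0.052] 0.037 330
13.5 [ 0.6365279   0.25064466 -0.57371996]
```

All the cut-face centres are at z ≈ 31–32 mm, under the 43 mm limit, and well inside the pan. The gripper is clear, so I'm handing in.

```bash
python3 -c "
from plant import manip
print(manip.close_job())"
```

```text
the job is handed in; nothing more can be done
None
```

I swept all three lemon halves along their lanes and over the board's edge into the steel pan, then handed the job in at about 13.5 s of the 48 s. I only pushed them, with the fingers open 30 mm to cradle each half.

**Lemons:** my last check put their cut-face centres at about (0.082, 0.014), (0.030, 0.006) and (-0.025, 0.012) m in the pan frame. All three are at a height of about 31–32 mm (limit 43 mm). They landed cut face up, and lemon A, the farthest one, lies tilted.

**Other items:** the jar measured the same in the scene camera before and after, at (0.472, -0.043). The ramekin and mug looked upright and unmoved in the last picture, but I didn't measure them again. The hand was clear of everything at z ≈ 0.215 m.

**What went wrong or disagreed:**
- **Refused move:** one jog call had malformed rows and was refused, so it moved nothing.
- **Jar clearance:** the wrist camera's depth showed the finger linkage would have touched the jar in lemon C's lane, so I shifted that sweep 9 mm away from it.
- **Colour mask:** the first final check mixed the board with the lemons, and the scene camera merged the three cut faces into one. The per-lemon numbers therefore come from the top camera only.

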